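# Roll a bar blank into the V-block and push it home

## Robot

A 6-joint arm with a two-finger parallel gripper is mounted at the origin on the work surface. World frame = base frame: x ahead of the robot, y to its left, z up, the work surface at z = 0. Lengths are in m, angles in rad, forces in N, time in s.
With the tool pointing down it reaches from about 0.375 to 0.9 m from the base axis. Payload 3.1 kg.
Tool frame: the origin (TCP) lies midway between the tips of the shut fingers; the grasp point (between the pads) lies 19 mm behind it; x points along the fingers, z is the direction in which the jaws open and shut, and the axes are right-handed (so a half turn about x gives the same grasp; the last joint's range is limited). The gripper opens to 85 mm and grips with 20 to 120 N. Pads are 22 mm wide; open, the fingers measure 114 mm over their backs; the gripper's body (76 mm by 85 mm) begins 54 mm behind the grasp point. The pads swing forward as they close: fully open they stand 13 mm farther back than shut.
Start: joints at [-1.494, 0.527, 1.433, -0, 1.181, -0.178], TCP at [0.158, -0.605, 0.199] pointing down, gripper open.
Joint ranges: [-3.08, 3.08], [-0.75, 2.2], [0.22, 2.44], [-1.43, 4.57], [0, 2.65], [-2.85, 2.85]. Speed limits (rad/s): [2.79, 2.79, 3.14, 3.14, 3.14, 3.14].

## Interface

Orientations are given as a unit quaternion [x, y, z, w].
In Python, from station import status, snapshot, camera_params, ticket gives the robot as it stands.
- The arm moves only by the tool arm_command, never from a script. Its argument "series" is a list that holds one entry, the list of rows, each a list of 4 numbers: the shift along the tool's x, y, z in mm, then the turn about the tool's x in rad. A call has 1 to 10 rows; each row shifts and turns the commanded pose from where the row before left it, along the tool's axes as they then stand; what a row does not reach is not made up. A row lasts 1/10 s, in which the tool goes at most 50 mm and 8.59 degrees, less where a joint would pass 70% of its speed; a pose out of reach is approached as far as the arm can. A call is refused whole if a number of a shift passes 50 or a number of a turn 0.15, either way. A call with a gripper value outside its range is refused whole. "jaw" is the opening in per cent of the stroke, from 0 (shut) to 100 (fully open), set as the call begins (left out, the last holds). The fingers move at their own pace and stop on an object; "force" is the grip in N (left out, the last holds). Time passes only in rows, so rows that do not move let the fingers close. It gives the time, the measured TCP pose, the force and the opening at its end, in the units of the state.
- status.sense(): the state, without advancing time (a new reading comes with each control period).
- snapshot(name): name is "scene" or "top"; returns the picture (480x640x3 uint8, red, green, blue); there is no depth.
- camera_params(name): a dict with "fovy" (degrees; the focal length in pixels is half the picture's height over the tangent of half this angle, whatever the lens; pixels are square), "cx", "cy" (the principal point, pixels), "k1" (the pictures are not rectified: a ray, as slopes to the right and down, at radius r is drawn at 1 + k1 r^2 times it, then the intrinsics apply), "extrinsics" (4x4, takes a point from camera to world coordinates). Camera axes: x right, y down, z forward; pixel columns grow to the right and rows downward; lengths in m; the calibration is good to about 2 mm. A picture is of the moment at which its call begins. camera_params takes no time and is no camera call.
- ticket.sign_off(): hands the job in, once; it reports no verdict.
The state is a dict: "t": time; "q": joint angles; "qd": joint speeds; "tau": joint torques, N m; "tcp_pos": TCP position; "tool_rot": TCP orientation; "force": force on the tool from outside, world axes, zero at the start; "ft_torque": the same for the moment, N m; "finger_gap": opening from 0.0 (shut) to 1.0 (fully open).
Only numpy, scipy, OpenCV 4.12 (cv2) and the standard library are available. Lean on these libraries where they do the work, as an engineer would, in place of code of your own. Each camera call takes 0.05 s, during which the arm holds its last target. There are 200 camera calls.

## Task

Roll the round bar that lies on the bench up the ramp and into the groove of the V-block, pushing it by its side with the fingertips, then push its near end along the groove until its far end sits fully home against the stop plate. Do not take the bar between the fingers and do not lift it; leave the other things on the bench where they are, and finish clear with the bar at rest.

Things in the scene. Friction and masses are not known exactly. Their poses are not given: they have to be found in the camera images.
- bar: Solid aluminium round bar lying on the bench, 36 mm diameter, 160 mm long, about 0.44 kg, smooth and slippery; rolls easily, coasts about 1 cm after a slow push, rolls back down the ramp. Origin on its axis at mid length (18 mm above the bench); x along the bar; y and z turn as it rolls. Starts on the ramp side, 150 to 240 mm from the groove, up to 0.18 rad off parallel, 25 to 45 mm short of the stop.
- vblock: Steel V-block with a loading ramp, bolted to the bench, 160 mm long (x -80 to 80). Origin at bench height below the bottom of the groove, at mid length; x along the groove to the stop plate, y across, z up. Seen across: ramp from y -106, z 0 straight up to the crest; 90 degree groove down to y 0, z 2; back flank up to y 40, z 42; flat rib to y 64. Open at x -80.
- crest (a point): Crest between ramp and groove of the V-block, at mid length: 16 mm to the ramp side (-y) of the groove's bottom and 18 mm above the bench. Axes as the V-block's.
- stop (a point): Point on the inner face of the stop plate, in line with the axis of the seated bar: x = 80, y = 0, z = 27.5 mm from the V-block's origin. The plate is 12 mm thick, 46 mm tall and reaches from y = -24 to 64 mm. The far end of the bar must rest against it; the bar slides along the groove at under 4 N. Axes as the V-block's.
- home (a point): Where the bar's centre is when it lies in the groove with its far end against the stop plate: x = 0, y = 0, z = 27.5 mm from the V-block's origin. The bar's near end is then flush with the open end of the block. Axes as the V-block's.
- plug: Bystander: solid aluminium plug standing on end, 30 mm diameter, 40 mm tall; origin at the centre of its underside, z up. Leave it alone.
- gauge: Bystander: steel ring gauge lying flat, 60 mm outside, 34 mm inside, 22 mm tall; origin at the centre of its underside, z up. Leave it alone.
- specimen: Bystander: small waisted steel test specimen standing on end, 26 mm diameter, 60 mm tall; origin at the centre of its underside, z up. Leave it alone.
- oil: Bystander: grey oil bottle, 52 mm diameter, 120 mm tall, standing; origin at the centre of its underside, z up. Leave it alone.
- wrench: Bystander: steel wrench lying on the bench, 170 mm long along its x axis; origin at its middle. Leave it alone.
- driver: Bystander: screwdriver with black handle lying on the bench, 180 mm long along its x axis; origin at its middle. Leave it alone.
Not all that is in view belongs to the job. Leave any blue or orange look-alike of the bar alone.

How it is judged:
By the outcome, as a careful person would: the job done as asked, in the order asked, and still so for the second after the job is handed in, with the robot touching nothing.
It also fails if it takes over 58 s, if anything falls off the work surface, if the arm or the gripper's body presses on something with over 40 N, if the wrist force passes 120 N, or if a joint passes its speed limit or range.

## Working session

There is one attempt and no reset: what is moved stays moved. The work goes in short steps, Python scripts to look and compute and a tool call to move; the robot and the scene stay as the last step left them, time stands still between calls to the robot, and variables do not carry over. Pictures are saved under pics/ and viewed, about 8 in all and at most 12, crops included, and the job is handed in when it is done.

Besides the shell and the picture viewer there is one more tool, called after "Request:" as name([rows], argument=value, ...), one row to a line, values as JSON. arm_command: Moves the arm, as the interface text tells. Its arguments: {"type":"object","properties":{"series":{"type":"array"},"jaw":{"type":"number"},"force":{"type":"number"}},"required":["series"]}

```bash
mkdir -p pics; ls; python3 - <<'E'
from station import status,snapshot,camera_params
import cv2
s=status.sense();print(s['t'],s['tcp_pos'],s['tool_rot'])
for n in('scene','top'):
    cv2.imwrite(f'pics/{n}0.png',snapshot(n)[:,:,::-1]);print(camera_params(n))
E
```

```text
pics
0.0 [ 0.15810854 -0.60386098  0.19775963] [ 0.43268462  0.56021023 -0.4315787   0.55918543]
{'fovy': 42.540495772541206, 'cx': 326.11916721153267, 'cy': 232.68810462624043, 'k1': -0.1692824252436595, 'extrinsics': array([[ 0.1319684 ,  0.68677052, -0.71479409,  1.57884798],
       [ 0.99109562, -0.07853005,  0.10752912, -0.20124828],
       [ 0.01771501, -0.72261973, -0.69101874,  1.05631385],
       [ 0.        ,  0.        ,  0.        ,  1.        ]])}
{'fovy': 52.845713858610736, 'cx': 319.80771313463157, 'cy': 239.9535223009746, 'k1': -0.0644729576246262, 'extrinsics': array([[-3.91321515e-04, -9.86509685e-01,  1.63702439e-01,
         3.25128800e-01],
       [-9.99987147e-01,  1.21354323e-03,  4.92268575e-03,
        -3.35484573e-02],
       [-5.05493715e-03, -1.63698409e-01, -9.86497480e-01,
         1.34044815e+00],
       [ 0.00000000e+00,  0.00000000e+00,  0.00000000e+00,
         1.00000000e+00]])}
```

View pics/top0.png

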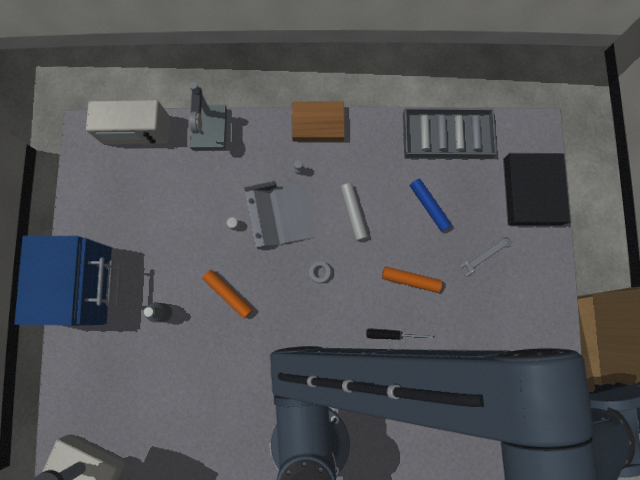

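View pics/scene0.png

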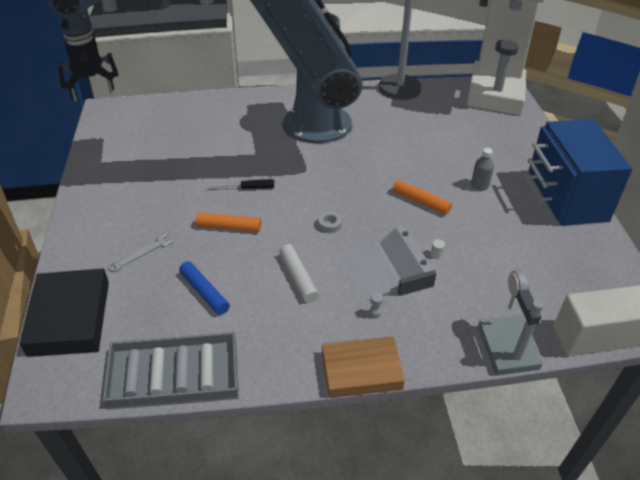

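Candidates in top view: silver bar (355,212), blue (430,205), orange (412,279) and (228,294), and small grey bars in the tray. The silver one fits: bare aluminium, on the ramp side of the V-block at (278,215). I'll confirm it in a crop.

```bash
python3 - <<'E'
import cv2
a=cv2.imread('pics/top0.png')[165:265,225:385]
cv2.imwrite('pics/crop0.png',cv2.resize(a,None,fx=5,fy=5,interpolation=cv2.INTER_CUBIC))
E
cat > h.py <<'E'
import numpy as np,cv2
from station import status,snapshot,camera_params
def ray(n,px):
    c=camera_params(n);f=240/np.tan(np.radians(c['fovy']/2))
    K=np.array([[f,0,c['cx']],[0,f,c['cy']],[0,0,1]])
    p=cv2.undistortPoints(np.array(px,float).reshape(-1,1,2),K,np.array([c['k1'],0,0,0.]))[:,0]
    E=c['extrinsics'];return E[:3,3],np.c_[p,np.ones(len(p))]@E[:3,:3].T
def plane(n,px,z):
    o,d=ray(n,px);return o+d*((np.asarray(z)-o[2])/d[:,2])[:,None]
def proj(n,P):
    c=camera_params(n);f=240/np.tan(np.radians(c['fovy']/2));E=c['extrinsics']
    q=(np.atleast_2d(P)-E[:3,3])@E[:3,:3];s=q[:,:2]/q[:,2:];r=(s**2).sum(1)[:,None]
    return s*(1+c['k1']*r)*f+[c['cx'],c['cy']]
def bar(n='top',z=.018,win=(335,150,380,260),th=135):
    im=snapshot(n);x0,y0,x1,y1=win;w=im[y0:y1,x0:x1].astype(int)
    m=((w.min(2)>th)&(w.max(2)-w.min(2)<40)).astype('uint8')
    k,l,st,_=cv2.connectedComponentsWithStats(m);i=1+st[1:,4].argmax()
    pts=np.argwhere(l==i)[:,::-1]+[x0,y0]
    return im,cv2.minAreaRect(pts.astype(np.float32)),len(pts)
E
```

```text
(no output)
```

View pics/crop0.png

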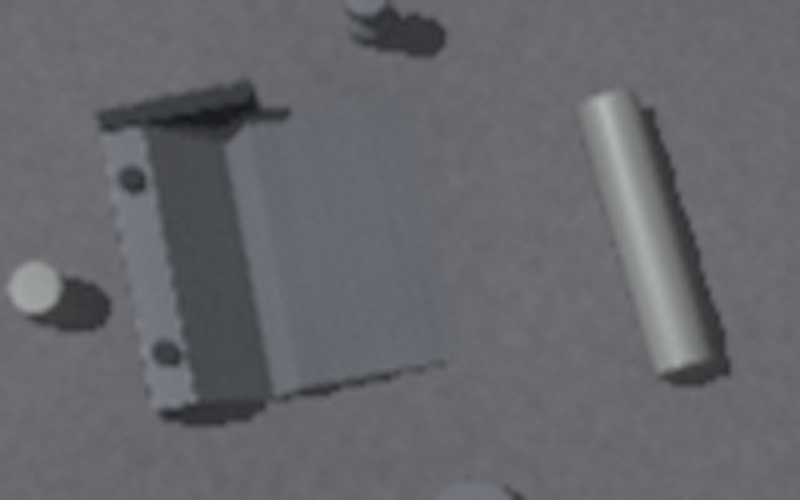

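The crop shows the silver bar (650,235 in the crop), with the V-block's groove running up and slightly left and the stop plate at its far end (top). Bar confirmed. Now measuring.

```bash
python3 - <<'E'
from h import *
c=lambda p:(np.array(p,float)+.5)/5-.5+[225,165]
names=['ribin','ribin','ribout','ribout','bot','crest','crest','foot']
P=[(148,130),(193,403),(105,130),(152,410),(272,402),(250,125),(297,396),(445,362)]
Z=[.042]*4+[.002,.018,.018,0]
for n,p,w in zip(names,P,plane('top',c(P),Z)):print(n,p,w.round(4))
im,r,n=bar();print(r,n);b=cv2.boxPoints(r);w=plane('top',b,.018);print(w.round(4),w.mean(0).round(4))
for k,px in dict(plug=(233,223),spec=(299,165),gauge=(320,272)).items():print(k,plane('top',[px],.03))
E
```

```text
ribin (148, 130) [0.6799 0.1552 0.042 ]
ribin (193, 403) [0.5263 0.1272 0.042 ]
ribout (105, 130) [0.68   0.1792 0.042 ]
ribout (152, 410) [0.5225 0.1495 0.042 ]
bot (272, 402) [0.533  0.0877 0.002 ]
crest (250, 125) [0.6892 0.1009 0.018 ]
crest (297, 396) [0.5339 0.0724 0.018 ]
foot (445, 362) [ 0.556  -0.0094  0.    ]
((352.1037902832031, 210.6132049560547), (55.631019592285156, 6.181224346160889), 74.05460357666016) 325
[[ 0.703  -0.0884  0.018 ]
 [ 0.708  -0.1053  0.018 ]
 [ 0.5541 -0.1462  0.018 ]
 [ 0.5494 -0.1296  0.018 ]] [ 0.6286 -0.1174  0.018 ]
plug [[0.59057541 0.21387207 0.03      ]]
spec [[0.7575682  0.03176259 0.03      ]]
gauge [[ 0.45419302 -0.02749789  0.03      ]]
```

```bash
cat >> h.py <<'E'
from scipy.spatial.transform import Rotation as R
YAW=.182;BX=np.array([np.cos(YAW),np.sin(YAW),0]);BY=np.array([-BX[1],BX[0],0]);O=np.array([.611,.1022,0])
blk=lambda p:np.array([(np.asarray(p)-O)@BX*1e3,(np.asarray(p)-O)@BY*1e3,p[2]*1e3]).round(1)
wld=lambda x,y,z:O+(BX*x+BY*y)/1e3+[0,0,z/1e3]
def tool():
    s=status.sense();T=R.from_quat(s['tool_rot']).as_matrix();p=np.array(s['tcp_pos'])
    return s,T,p
def delta(target,yaw=YAW):
    s,T,p=tool();a=np.arctan2(T[1,2],T[0,2]);t=(yaw-a+np.pi/2)%np.pi-np.pi/2
    # positive turn about tool x (down) lowers world yaw
    print('t',s['t'],'tcp',p.round(4),'blk',blk(p),'zyaw',a.round(3),'turn about toolx',(-t).round(3),'F',np.round(s['force'],1))
    print('delta now-axes mm',(T.T@(target-p)*1e3).round(1),'after turn',((T@R.from_rotvec([-t,0,0]).as_matrix()).T@(target-p)*1e3).round(1))
E
python3 - <<'E'
from h import *
c=lambda p:(np.array(p,float)+.5)/5-.5+[225,165]
P=[(582,112),(657,372),(635,95),(715,355),(608,92),(682,362),(686,376)];Z=[.018]*4+[.036,.036,0]
w=plane('top',c(P),Z)
for p,q in zip(P,w):print(p,q.round(4),blk(q))
for k,z in((0,0),(2,0)):
    d=w[k]-w[k+1];print('yaw',np.arctan2(d[1],d[0]))
s,T,p=tool();print(T.round(3),s['finger_gap'])
b=wld(-30,-210,0);print(b)
E
```

```text
(582, 112) [ 0.6964 -0.087   0.018 ] [  49.7 -201.5   18. ]
(657, 372) [ 0.5471 -0.1274  0.018 ] [-104.4 -214.3   18. ]
(635, 95) [ 0.7063 -0.1171  0.018 ] [  54.  -232.9   18. ]
(715, 355) [ 0.5567 -0.1598  0.018 ] [-100.8 -247.9   18. ]
(608, 92) [ 0.7028 -0.1009  0.036 ] [  53.6 -216.3   36. ]
(682, 362) [ 0.5497 -0.1399  0.036 ] [-104.2 -227.    36. ]
(686, 376) [ 0.5479 -0.145   0.    ] [-106.8 -231.7    0. ]
yaw 0.26487630832049497
yaw 0.27833689361072567
[[-0.     0.967  0.253]
 [ 0.002  0.253 -0.967]
 [-1.     0.    -0.002]] 1.0028515557487032
[ 0.61950484 -0.10976148  0.        ]
```

Request:
arm_command([
  [[0,0,0,-0.145],[0,0,0,-0.145],[0,0,0,-0.145],[0,0,0,-0.145],[0,0,0,-0.145],[0,0,0,-0.145],[0,0,0,-0.145],[0,0,0,-0.145],[0,0,0,-0.145],[0,0,0,-0.145]],
], jaw=100)

```text
t: 1.15
tcp_pos: [0.1581, -0.6043, 0.1983]
tool_rot: [-0.049, 0.705, 0.05, 0.705]
force: [1.0, 0.1, 0.1]
finger_gap: 1.0
```

```bash
python3 -c "
from h import *
delta(wld(-21,-278,70),.27);print(status.sense()['q'])"
```

```text
t 1.15 tcp [ 0.1581 -0.6043  0.1983] blk [-573.2 -612.8  198.3] zyaw 0.141 turn about toolx -0.129 F [1.  0.1 0.1]
delta now-axes mm [128.7 357.1 538.1] after turn [128.7 284.9 579.5]
[-1.49348328e+00  5.27928539e-01  1.43325775e+00 -3.09567532e-06
  1.18139217e+00 -1.63448767e+00]
```

Request:
arm_command([
  [[0,0,0,-0.129],[0,20,41,0],[0,20,41,0],[0,20,41,0],[0,20,41,0],[0,20,41,0],[0,20,41,0],[0,20,41,0],[0,20,41,0],[0,20,41,0]],
])

```text
t: 2.15
tcp_pos: [0.4685, -0.333, 0.1985]
tool_rot: [-0.093, 0.701, 0.093, 0.701]
force: [0.1, -0.4, 0.5]
finger_gap: 1.002
```

Request:
arm_command([
  [[0,20,41,0],[0,20,41,0],[0,20,41,0],[0,20,41,0],[20,20,35,0],[25,0,0,0],[25,0,0,0],[25,0,0,0],[0,0,0,0],[0,0,0,0]],
])

```text
t: 3.15
tcp_pos: [0.6332, -0.186, 0.1034]
tool_rot: [-0.093, 0.701, 0.093, 0.701]
force: [-0.0, -0.6, 1.0]
finger_gap: 1.0
```

```bash
python3 -c "
from h import *
delta(wld(-21,-278,-2),.27)
im=snapshot('top');cv2.imwrite('pics/top1.png',cv2.resize(im[150:280,220:420,::-1],None,fx=4,fy=4,interpolation=cv2.INTER_CUBIC))
im=snapshot('scene');cv2.imwrite('pics/sc1.png',cv2.resize(im[190:340,200:460,::-1],None,fx=3,fy=3,interpolation=cv2.INTER_CUBIC))"
```

```text
t 3.15 tcp [ 0.6332 -0.186   0.1034] blk [ -30.3 -287.5  103.4] zyaw 0.264 turn about toolx -0.006 F [-0.  -0.6  1. ]
delta now-axes mm [105.4   8.6  10.2] after turn [105.4   8.5  10.2]
```

View pics/sc1.png

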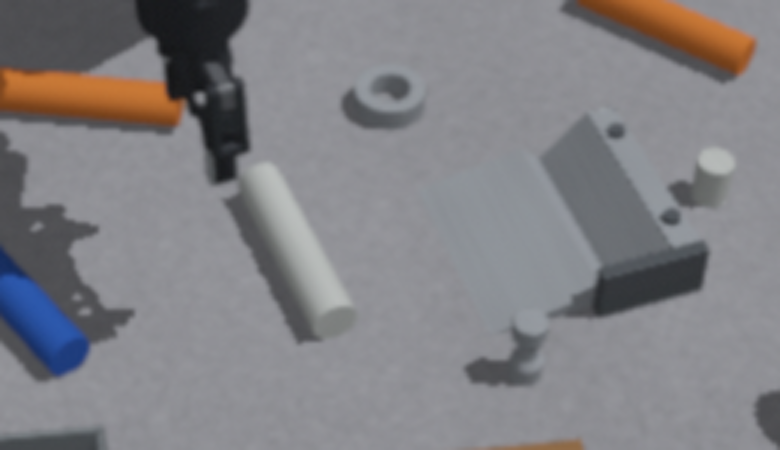

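Scene crop: open gripper behind the bar (tips ~(225,170) in crop), the bar from (265,175) to (335,320), with a clear way to the ramp. Lowering.

Request:
arm_command([
  [[30,0,5,0],[30,0,5,0],[25,0,0,0],[15,0,0,0],[4,0,0,0],[0,0,0,0],[0,0,0,0]],
])

```text
t: 3.95
tcp_pos: [0.6442, -0.1841, 0.0013]
tool_rot: [-0.094, 0.7, 0.092, 0.702]
force: [1.1, -0.4, 0.2]
finger_gap: 1.001
```

```bash
python3 -c "
from h import *
delta(wld(-21,-278,-2),.27)
im=snapshot('top');cv2.imwrite('pics/top2.png',cv2.resize(im[160:260,240:400,::-1],None,fx=5,fy=5,interpolation=cv2.INTER_CUBIC))"
```

```text
t 3.95 tcp [ 0.6442 -0.1841  0.0013] blk [ -19.1 -287.6    1.3] zyaw 0.264 turn about toolx -0.006 F [ 1.1 -0.4  0.2]
delta now-axes mm [ 3.3  9.7 -1.1] after turn [ 3.3  9.8 -1. ]
```

View pics/top2.png

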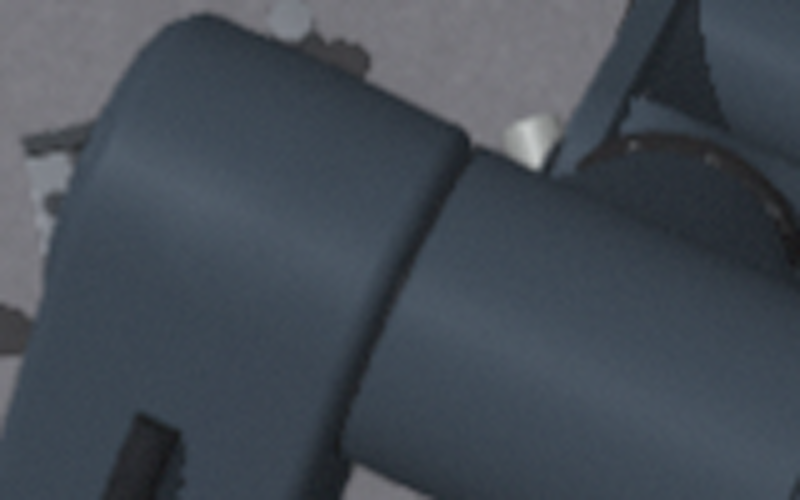

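Top view is now occluded by the arm; the tool pose and scene view will serve. Lower a little and approach.

Request:
arm_command([
  [[5,0,0,0],[0,8,0,0],[0,8,0,0],[0,6,0,0],[0,6,0,0],[0,5,0,0],[0,5,0,0],[0,5,0,0],[0,5,0,0],[0,5,0,0]],
])

```text
t: 5.0
tcp_pos: [0.6292, -0.132, -0.0053]
tool_rot: [-0.093, 0.701, 0.093, 0.701]
force: [-0.5, 0.7, 0.6]
finger_gap: 0.999
```

```bash
python3 -c "
from h import *
delta(wld(-26,-135,-2),.182)
im=snapshot('scene');cv2.imwrite('pics/sc3.png',cv2.resize(im[190:340,200:460,::-1],None,fx=3,fy=3,interpolation=cv2.INTER_CUBIC))"
```

```text
t 5.0 tcp [ 0.6292 -0.132  -0.0053] blk [ -24.5 -233.6   -5.3] zyaw 0.264 turn about toolx 0.082 F [-0.5  0.7  0.6]
delta now-axes mm [-3.3 98.4  6.6] after turn [-3.3 98.6 -1.5]
```

View pics/sc3.png

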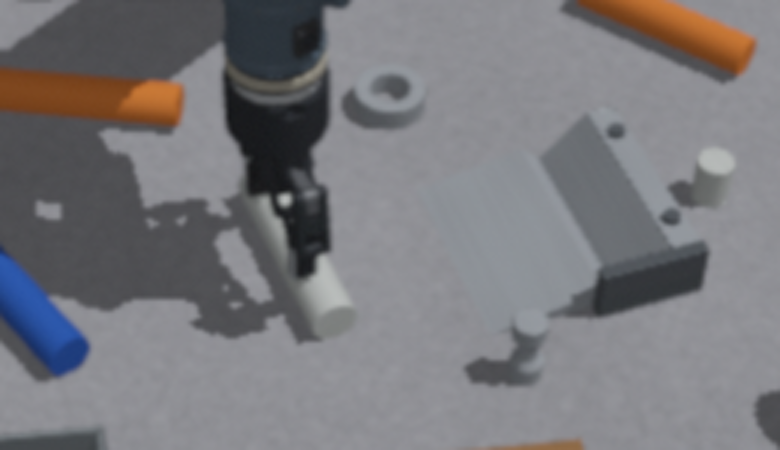

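```bash
python3 -c "
from h import *
s,T,p=tool()
for d in(.05,-.05):
  for y in(-.011,.011):
    q=p+T[:,2]*d+T[:,1]*y;q[2]=.008
    print(d,y,blk(q),(proj('scene',q)-[200,190])*3)
for x in(-106,54):
  for y in (-242,-224,-206):
    yy=y+(x+26)*.09
    print('bar',x,yy,(proj('scene',wld(x,yy,18))-[200,190])*3)
print('barside at bench, 2-view: near end crop pts',[blk(v) for v in plane('scene',np.array([(335,320),(316,335),(352,310)])/3+[200,190],[.018,.002,.018])])
"

```

```text
0.05 -0.011 [  25.8 -239.5    8. ] [[290.75765078 308.4518079 ]]
0.05 0.011 [  24.  -217.5    8. ] [[318.25393529 300.17303484]]
-0.05 -0.011 [ -73.8 -247.7    8. ] [[245.1997189  217.94741092]]
-0.05 0.011 [ -75.6 -225.8    8. ] [[271.63792124 210.41578909]]
bar -106 -249.2 [[232.3085774  181.25976668]]
bar -106 -231.2 [[254.34747615 176.53111847]]
bar -106 -213.2 [[276.27810431 171.82459927]]
bar 54 -234.8 [[307.3521     326.05324837]]
bar 54 -216.8 [[330.88903001 320.53772002]]
bar 54 -198.8 [[354.29220278 315.04303927]]
barside at bench, 2-view: near end crop pts [array([  54.4, -213.8,   18. ]), array([  51.2, -227.5,    2. ]), array([  48.8, -198.9,   18. ])]
```

```bash
python3 -c "
from h import *
p=np.array([.6332,-.186,.1034]);a=.264
for d in(.045,.055,-.05):
  q=p+d*np.array([np.cos(a),np.sin(a),0]);
  for z in(.103,.116,.15): q[2]=z;print('sc1 crop',d,z,(proj('scene',q)-[200,190])*3)
p=np.array([.1581,-.6039,.1978]);z=np.array([.253,-.967,0])
for d in(.05,-.05):
  q=p+d*z;
  for h in(.198,.211,.24): q[2]=h;print('sc0',d,h,proj('scene',q))
im=snapshot('scene');cv2.imwrite('pics/sc4.png',cv2.resize(im[225:315,260:340,::-1],None,fx=6,fy=6,interpolation=cv2.INTER_CUBIC))
print(status.sense()['force'],status.sense()['tcp_pos'])
"

```

```text
sc1 crop 0.045 0.103 [[224.02654236 222.97274087]]
sc1 crop 0.045 0.116 [[223.27022073 210.26969967]]
sc1 crop 0.045 0.15 [[221.25349437 176.18300057]]
sc1 crop 0.055 0.103 [[228.7275598  232.57987008]]
sc1 crop 0.055 0.116 [[227.99867859 219.88097895]]
sc1 crop 0.055 0.15 [[226.05484679 185.79860276]]
sc1 crop -0.05 0.103 [[181.72439572 136.31203841]]
sc1 crop -0.05 0.116 [[180.74183798 123.61991771]]
sc1 crop -0.05 0.15 [[178.12573106  89.62393867]]
sc0 0.05 0.198 [[ 77.92286762 113.42322704]]
sc0 0.05 0.211 [[ 76.7798099  109.21548977]]
sc0 0.05 0.24 [[74.20908648 99.68765148]]
sc0 -0.05 0.198 [[115.50634897 105.16462456]]
sc0 -0.05 0.211 [[114.5531086  100.95514334]]
sc0 -0.05 0.24 [[112.40862118  91.42391871]]
[-0.30077982  0.09791953 -0.78168922] [ 0.62880685 -0.13152354 -0.00537791]
```

View pics/sc4.png

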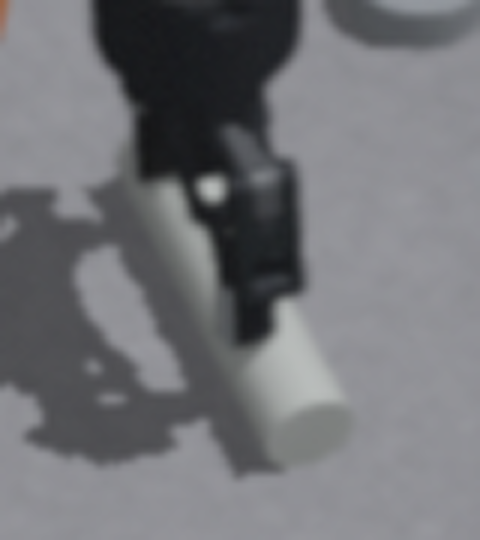

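The view shows the finger tips above the bar: the bar is unmoved (same pixels) and no force is felt. By projection, the open tips sit about 45 mm above the reported TCP in all three pictures, not 13 mm. I'll back off behind the bar and lower, watching force and picture.

Request:
arm_command([
  [[-5,-10,0,0],[0,-15,0,0],[0,-15,0,0],[0,-10,0,0],[0,-8,0,0],[0,0,0,0],[5,0,0,0],[8,0,0,0],[6,0,0,0],[0,0,0,0]],
])

```text
t: 6.1
tcp_pos: [0.6431, -0.1872, -0.021]
tool_rot: [-0.093, 0.702, 0.094, 0.7]
force: [-0.6, 0.4, 0.1]
finger_gap: 0.999
```

```bash
python3 -c "
from h import *
delta(wld(-26,-285,-20),.27)
im=snapshot('scene');cv2.imwrite('pics/sc5.png',cv2.resize(im[205:325,230:330,::-1],None,fx=5,fy=5,interpolation=cv2.INTER_CUBIC))
s,T,p=tool()
for d in(.05,-.05):
  for y in(-.011,.011):
   for z in(.0,.04):
    q=p+T[:,2]*d+T[:,1]*y;q[2]=z
    print(d,y,z,blk(q),(proj('scene',q)-[230,205])*5)
"
```

```text
t 6.1 tcp [ 0.6431 -0.1872 -0.021 ] blk [ -20.8 -290.4  -21. ] zyaw 0.265 turn about toolx -0.005 F [-0.6  0.4  0.1]
delta now-axes mm [-0.9  5.8 -4.7] after turn [-0.9  5.8 -4.7]
0.05 -0.011 0.0 [  30.4 -297.6    0. ] [[211.80014211 487.28258353]]
0.05 -0.011 0.04 [  30.4 -297.6   40. ] [[207.69299099 428.22537706]]
0.05 0.011 0.0 [  28.5 -275.7    0. ] [[258.40908843 473.25259426]]
0.05 0.011 0.04 [  28.5 -275.7   40. ] [[255.31552154 414.13640715]]
-0.05 -0.011 0.0 [ -69.3 -305.9    0. ] [[140.94143265 333.27957684]]
-0.05 -0.011 0.04 [ -69.3 -305.9   40. ] [[135.69950084 273.78926941]]
-0.05 0.011 0.0 [ -71.1 -284.     0. ] [[185.69806304 320.49438696]]
-0.05 0.011 0.04 [ -71.1 -284.    40. ] [[181.37483611 260.98077953]]
```

View pics/sc5.png

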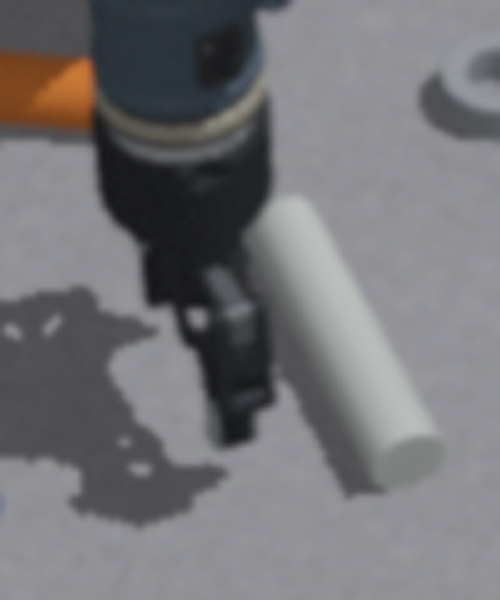

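Tips now stand behind the bar, about 25 mm up: tip at crop (232,443), against 480 predicted for bench level. Lower 14 mm and approach; contact expected after ~37 mm.

Request:
arm_command([
  [[7,0,0,0],[7,6,0,0],[1,8,0,0],[0,8,0,0],[0,5,0,0],[0,5,0,0],[0,4,0,0],[0,4,0,0],[0,4,0,0],[0,4,0,0]],
])

```text
t: 7.15
tcp_pos: [0.632, -0.1419, -0.0341]
tool_rot: [-0.093, 0.701, 0.093, 0.701]
force: [-0.1, -0.5, -0.0]
finger_gap: 1.002
```

```bash
cat >> h.py <<'E'
def look(win=(255,215,420,320),th=135,save=None):
    # far end (towards stop, facing the scene camera) of the bar: silver blob bottom part
    im=snapshot('scene');x0,y0,x1,y1=win;w=im[y0:y1,x0:x1].astype(int)
    if save:cv2.imwrite(save,cv2.resize(im[190:340,200:460,::-1],None,fx=3,fy=3,interpolation=cv2.INTER_CUBIC))
    m=((w.min(2)>th)&(w.max(2)-w.min(2)<40)).astype('uint8')
    k,l,st,ce=cv2.connectedComponentsWithStats(m)
    for i in range(1,k):
        if st[i,4]>15:
            p=np.argwhere(l==i)[:,::-1]+[x0,y0];b=p[p[:,1].argmax()];r=p[p[:,0].argmax()]
            print('blob',st[i,4],'bottom',b,'right',r,'left',p[p[:,0].argmin()],'top',p[p[:,1].argmin()])
E
python3 -c "
from h import *
delta(wld(-26,-135,-35),.182);look()
im=cv2.imread('pics/scene0.png')[:,:,::-1]
import h;h.snapshot=lambda n:im
look()
"
```

```text
t 7.15 tcp [ 0.632  -0.1419 -0.0341] blk [ -23.6 -243.9  -34.1] zyaw 0.264 turn about toolx 0.082 F [-0.1 -0.5 -0. ]
delta now-axes mm [  0.8 108.7   6.5] after turn [  0.8 108.9  -2.4]
blob 561 bottom [273 261] right [276 255] left [255 236] top [265 215]
blob 10483 bottom [255 319] right [419 215] left [255 292] top [305 215]
blob 194 bottom [289 291] right [290 286] left [275 272] top [281 268]
blob 9431 bottom [256 319] right [398 277] left [255 215] top [255 215]
blob 685 bottom [418 260] right [419 215] left [374 224] top [382 215]
blob 16 bottom [362 223] right [366 220] left [362 223] top [364 218]
blob 45 bottom [378 238] right [387 232] left [372 234] top [384 231]
blob 20 bottom [361 282] right [361 282] left [357 274] top [357 274]
blob 472 bottom [401 319] right [419 293] left [390 299] top [415 293]
blob 19 bottom [360 306] right [368 305] left [360 306] top [365 302]
blob 20 bottom [385 311] right [388 308] left [384 308] top [385 307]
blob 55 bottom [386 319] right [394 316] left [381 317] top [383 313]
```

```bash
python3 -c "
from h import *
import h
print('now');
for t in(150,165): look(th=t)
im=cv2.imread('pics/scene0.png')[:,:,::-1]
print(im[270,285:320].tolist()[::2]);h.snapshot=lambda n:im
print('start')
for t in(150,165): look(th=t)
"
```

```text
now
blob 272 bottom [310 292] right [321 289] left [301 256] top [302 255]
blob 214 bottom [313 291] right [320 288] left [301 257] top [302 255]
[[78, 78, 81], [81, 81, 84], [93, 96, 95], [112, 115, 113], [135, 138, 137], [153, 156, 155], [164, 167, 165], [173, 176, 175], [176, 179, 178], [176, 180, 179], [163, 166, 166], [141, 142, 146], [139, 140, 145], [139, 139, 144], [139, 140, 145], [139, 139, 145], [139, 139, 145], [141, 141, 146]]
start
blob 528 bottom [307 293] right [316 289] left [284 245] top [286 244]
blob 338 bottom [308 291] right [315 289] left [286 245] top [286 245]
```

Bar's far rim moved (315,289)→(320,288): contact made, rolling ~11 mm. Continue, turning slowly to the block's yaw.

Request:
arm_command([
  [[0,5,0,0.008],[0,5,0,0.008],[0,5,0,0.008],[0,5,0,0.008],[0,5,0,0.008],[0,5,0,0.008],[0,5,0,0.008],[0,5,0,0.008],[0,5,0,0.008],[0,5,0,0.01]],
])

```text
t: 8.3
tcp_pos: [0.6205, -0.0929, -0.0343]
tool_rot: [-0.064, 0.704, 0.064, 0.704]
force: [-0.1, 0.3, 0.1]
finger_gap: 1.0
```

```bash
python3 -c "
from h import *
delta(wld(-26,-135,-35),.182);look(th=165,save='pics/sc6.png')
s,T,p=tool();f=blk(p)[1]+11
print('if bar touching: bar y',f+18)
for y in(f+18,f+28):print(y,'expected far-end centre px',proj('scene',wld(54,y,18)),'top',proj('scene',wld(54,y+6,35)))
"
```

```text
t 8.3 tcp [ 0.6205 -0.0929 -0.0343] blk [ -26.  -193.6  -34.3] zyaw 0.181 turn about toolx -0.001 F [-0.1  0.3  0.1]
delta now-axes mm [ 0.7 58.6 -0.1] after turn [ 0.7 58.6 -0. ]
blob 207 bottom [333 284] right [340 281] left [322 252] top [323 251]
if bar touching: bar y -163.6
-163.6 expected far-end centre px [[333.22033803 291.45381513]] top [[336.00309366 285.79125086]]
-153.6 expected far-end centre px [[337.48392034 290.44764005]] top [[340.29524964 284.78603233]]
```

View pics/sc6.png

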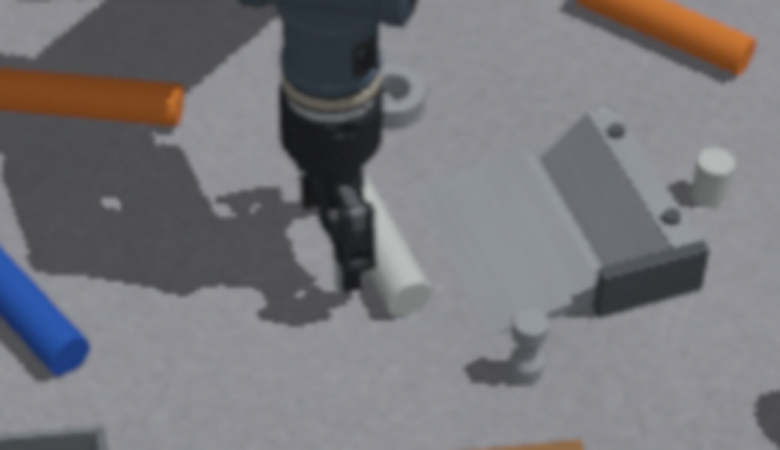

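The bar lies parallel ahead of the fingers on the bench, far end centre at crop (410,295); the ramp is clear. Push on to the ramp foot, then climb with a 1:5 rise.

Request:
arm_command([
  [[0,5,0,0],[0,5,0,0],[0,5,0,0],[0,5,0,0],[0,5,0,0],[0,5,0,0],[0,5,0,0],[0,5,0,0],[0,5,0,0],[0,5,0,0]],
])

```text
t: 9.35
tcp_pos: [0.6114, -0.0437, -0.0343]
tool_rot: [-0.064, 0.704, 0.064, 0.704]
force: [0.5, -0.5, 0.2]
finger_gap: 0.997
```

Request:
arm_command([
  [[0,5,0,0],[0,5,0,0],[0,5,0,0],[0,5,0,0],[-1,5,0,0],[-1,5,0,0],[-1,5,0,0],[-1,5,0,0],[-1,5,0,0],[-1,5,0,0]],
])

```text
t: 10.35
tcp_pos: [0.6023, 0.0055, -0.0282]
tool_rot: [-0.064, 0.704, 0.064, 0.704]
force: [-0.3, -3.8, 0.8]
finger_gap: 1.001
```

```bash
python3 -c "
from h import *
delta(wld(-26,-40,-20),.182);look(win=(255,215,420,320),th=160)
s,T,p=tool();y=blk(p)[1]+29
print('bar y if touching',y,proj('scene',wld(50,y,18.4+.2*(y+106))),proj('scene',wld(50,y+6,35+.2*(y+106))))
"
```

```text
t 10.35 tcp [ 0.6023  0.0055 -0.0282] blk [-26.  -93.6 -28.2] zyaw 0.182 turn about toolx 0.0 F [-0.3 -3.8  0.8]
delta now-axes mm [-8.2 53.6  0. ] after turn [-8.2 53.6  0. ]
blob 108 bottom [371 272] right [379 270] left [369 269] top [370 254]
bar y if touching -63.400000000000006 [[374.91093162 277.58335472]] [[377.95267601 272.01230951]]
```

Request:
arm_command([
  [[-1,5,0,0],[-1,5,0,0],[-1,5,0,0],[-1,5,0,0],[-1,5,0,0],[-1,5,0,0],[-1,5,0,0],[-1,5,0,0],[-0.8,4,0,0],[0,0,0,0]],
])

```text
t: 11.4
tcp_pos: [0.5937, 0.0495, -0.0196]
tool_rot: [-0.064, 0.705, 0.065, 0.704]
force: [0.8, -0.9, -0.1]
finger_gap: 1.0
```

```bash
python3 -c "
from h import *
delta(wld(-26,-40,-20),.182);look(win=(255,205,420,320),th=150)
for y,z in((-20,35.6),(0,27.5)):
  for x in(45,50,54):print(x,y,'centre',proj('scene',wld(x,y,z)),'bright rim',proj('scene',wld(x,y+6,z+17)))
"
```

```text
t 11.4 tcp [ 0.5937  0.0495 -0.0196] blk [-26.5 -48.7 -19.6] zyaw 0.182 turn about toolx 0.0 F [ 0.8 -0.9 -0.1]
delta now-axes mm [0.4 8.7 0.5] after turn [0.4 8.7 0.5]
blob 111 bottom [388 265] right [397 262] left [387 262] top [389 249]
45 -20 centre [[392.20157811 269.2296095 ]] bright rim [[395.36253603 263.50628038]]
50 -20 centre [[393.04055205 270.77716807]] bright rim [[396.21566251 265.0519991 ]]
54 -20 centre [[393.71444267 272.02039114]] bright rim [[396.90094461 266.2938072 ]]
45 0 centre [[399.94237898 269.74078484]] bright rim [[403.13409941 264.0657981 ]]
50 0 centre [[400.79234019 271.27712232]] bright rim [[403.99824844 265.60034823]]
54 0 centre [[401.47501125 272.51127338]] bright rim [[404.69233831 266.83312481]]
```

Bar is resting on the fingers just before the crest. Nudge slowly over it.

Request:
arm_command([
  [[-0.5,3,0,0],[-0.5,3,0,0],[-0.5,2,0,0],[0,2,0,0],[0,0,0,0],[0,0,0,0],[0,0,0,0],[0,0,0,0]],
])

```text
t: 12.25
tcp_pos: [0.5927, 0.0581, -0.018]
tool_rot: [-0.064, 0.704, 0.064, 0.704]
force: [0.1, -1.0, -0.5]
finger_gap: 1.0
```

```bash
python3 -c "
from h import *
delta(wld(-26,-40,-20),.182);look(win=(255,205,420,320),th=150,save='pics/sc7.png')
"
```

```text
t 12.25 tcp [ 0.5927  0.0581 -0.018 ] blk [-26.  -40.1 -18. ] zyaw 0.182 turn about toolx -0.0 F [ 0.1 -1.  -0.5]
delta now-axes mm [ 2.   0.1 -0. ] after turn [ 2.   0.1 -0. ]
blob 160 bottom [397 266] right [405 263] left [393 244] top [393 244]
```

Rim moved to (405,263), matching the seated prediction (403–404, 264–266). Back off, rise, and go to the near-end side, shutting the fingers.

Request:
arm_command([
  [[-2,-10,0,0],[-2,-15,0,0],[-15,-10,0,0],[-30,0,0,0],[-35,0,0,0],[-35,0,0,0],[0,15,-25,0],[0,20,-35,0],[0,20,-35,0],[0,20,-30,0]],
])

```text
t: 13.3
tcp_pos: [0.4609, 0.074, 0.1014]
tool_rot: [-0.064, 0.704, 0.064, 0.704]
force: [-0.1, 1.5, -0.3]
finger_gap: 1.0
```

Request:
arm_command([
  [[0,0,0,0],[0,0,0,0],[0,0,0,0],[0,0,0,0],[0,0,0,0]],
], jaw=0)

```text
t: 13.8
tcp_pos: [0.4638, 0.0743, 0.101]
tool_rot: [-0.064, 0.704, 0.064, 0.705]
force: [-0.5, 0.2, -0.5]
finger_gap: 0.142
```

```bash
python3 -c "
from h import *
delta(wld(-150,0,-20),.182)
a=snapshot('top')[160:310,200:400,::-1];b=snapshot('scene')[170:320,260:460,::-1]
r=lambda i:cv2.resize(i,None,fx=3.9,fy=3.9,interpolation=cv2.INTER_CUBIC)[:,:399*2]
cv2.imwrite('pics/both8.png',cv2.resize(np.vstack([a,b]),None,fx=2,fy=2,interpolation=cv2.INTER_CUBIC))
print(status.sense()['finger_gap'])
s,T,p=tool()
for z in(.02,.033,.046):print(z,(proj('scene',p+[0,0,z])-[260,170])*2+[0,300])
"
```

```text
t 13.8 tcp [0.4638 0.0743 0.101 ] blk [-149.9   -0.8  101. ] zyaw 0.181 turn about toolx -0.001 F [-0.5  0.2 -0.5]
delta now-axes mm [121.    0.8  -0.3] after turn [121.    0.8  -0.3]
0.0057125006575348015
0.02 [[223.70873547 331.88088948]]
0.033 [[224.44476986 323.43423805]]
0.046 [[225.1880474  314.88861672]]
```

View pics/both8.png

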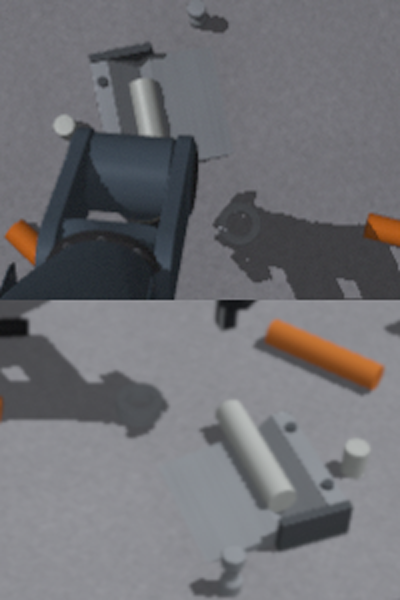

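Both views show the bar lying parallel in the groove, with its far end ~36 mm short of the plate (scene crop (284,498)); bystanders are in place. Shut tips are ~30 mm above the reported TCP. Descend beyond the near end and push along the groove.

Request:
arm_command([
  [[30,1,-10,0],[35,0,0,0],[30,0,0,0],[20,0,0,0],[6,0,0,0],[0,0,8,0],[0,0,6,0],[0,0,5,0],[0,0,5,0],[0,0,4,0]],
])

```text
t: 14.9
tcp_pos: [0.4813, 0.0792, -0.0192]
tool_rot: [-0.064, 0.703, 0.064, 0.705]
force: [0.3, -0.4, -0.4]
finger_gap: 0.003
```

```bash
python3 -c "
from h import *
delta(wld(-94.5,0,-20),.182);look(win=(340,205,425,290),th=150)
"
```

```text
t 14.9 tcp [ 0.4813  0.0792 -0.0192] blk [-131.8    0.9  -19.2] zyaw 0.182 turn about toolx 0.0 F [ 0.3 -0.4 -0.4]
delta now-axes mm [ 0.9 -0.9 37.3] after turn [ 0.9 -0.9 37.3]
blob 426 bottom [397 266] right [405 263] left [376 228] top [379 220]
```

Request:
arm_command([
  [[0,0,4,0],[0,0,4,0],[0,0,4,0],[0,0,4,0],[0,0,4,0],[0,0,4,0],[0,0,3,0]],
])

```text
t: 15.65
tcp_pos: [0.5071, 0.0841, -0.0201]
tool_rot: [-0.064, 0.704, 0.064, 0.704]
force: [-3.6, 0.2, 0.1]
finger_gap: 0.001
```

```bash
python3 -c "
from h import *
delta(wld(-94.5,0,-20),.182);look(win=(340,205,425,290),th=150)
"
```

```text
t 15.65 tcp [ 0.5071  0.0841 -0.0201] blk [-105.5    1.   -20.1] zyaw 0.182 turn about toolx 0.0 F [-3.6  0.2  0.1]
delta now-axes mm [-0. -1. 11.] after turn [-0. -1. 11.]
blob 425 bottom [401 273] right [409 269] left [381 234] top [382 227]
```

Request:
arm_command([
  [[0,0,3,0],[0,0,3,0],[0,0,2,0],[0,0,1.5,0],[0,0,1,0],[0,0,0,0]],
])

```text
t: 16.3
tcp_pos: [0.5172, 0.0859, -0.02]
tool_rot: [-0.064, 0.704, 0.064, 0.704]
force: [-2.7, 0.2, 0.9]
finger_gap: 0.005
```

Request:
arm_command([
  [[0,0,1,0],[0,0,1,0],[0,0,0,0]],
])

```text
t: 16.6
tcp_pos: [0.5191, 0.0863, -0.02]
tool_rot: [-0.064, 0.704, 0.064, 0.704]
force: [-3.0, 0.2, 0.9]
finger_gap: -0.005
```

```bash
python3 -c "
from h import *
delta(wld(-94.5,0,-20),.182);look(win=(340,205,425,300),th=150)
"
```

```text
t 16.6 tcp [ 0.5191  0.0863 -0.02  ] blk [-93.3   1.  -20. ] zyaw 0.182 turn about toolx -0.0 F [-3.   0.2  0.9]
delta now-axes mm [ 0.  -1.  -1.2] after turn [ 0.  -1.  -1.2]
blob 427 bottom [403 276] right [412 274] left [383 238] top [384 230]
```

Force is still at sliding level; continue 1 mm at a time until it rises.

Request:
arm_command([
  [[0,0,1,0],[0,0,1,0],[0,0,0,0]],
])

```text
t: 16.95
tcp_pos: [0.521, 0.0867, -0.02]
tool_rot: [-0.064, 0.704, 0.064, 0.704]
force: [-2.2, -0.1, 0.9]
finger_gap: 0.002
```

Request:
arm_command([
  [[0,0,1,0],[0,0,1,0],[0,0,0,0]],
])

```text
t: 17.25
tcp_pos: [0.5209, 0.0867, -0.0201]
tool_rot: [-0.064, 0.706, 0.064, 0.703]
force: [-5.9, -1.3, 3.4]
finger_gap: -0.003
```

Force rose and motion stopped, but the low fingertip could be touching the block's end face rather than the bar being home. Back off, raise 10 mm so the tip clears the V, and press again.

Request:
arm_command([
  [[0,0,-4,0],[0,-1,-3,0],[-5,0,0,0],[-5,0,0,0],[0,0,2,0],[0,0,1,0],[0,0,1,0],[0,0,0,0]],
])

```text
t: 18.05
tcp_pos: [0.5203, 0.0855, -0.0101]
tool_rot: [-0.064, 0.704, 0.064, 0.704]
force: [-0.3, 0.1, 0.1]
finger_gap: -0.0
```

Request:
arm_command([
  [[0,0,1,0],[0,0,1,0],[0,0,1,0],[0,0,0,0]],
])

```text
t: 18.45
tcp_pos: [0.5212, 0.0859, -0.0103]
tool_rot: [-0.064, 0.705, 0.064, 0.703]
force: [-2.5, -1.3, 1.2]
finger_gap: -0.003
```

```bash
python3 -c "
from h import *
delta(wld(-94.5,0,-20),.182);look(win=(340,205,425,300),th=150,save='pics/sc9.png')
"
```

```text
t 18.45 tcp [ 0.5212  0.0859 -0.0103] blk [-91.2   0.2 -10.3] zyaw 0.182 turn about toolx 0.0 F [-2.5 -1.3  1.2]
delta now-axes mm [ 9.7 -0.2 -3.2] after turn [ 9.7 -0.2 -3.2]
blob 445 bottom [403 276] right [412 274] left [382 230] top [382 230]
```

Request:
arm_command([
  [[0,0,2,0],[0,0,2,0],[0,0,2,0],[0,0,0,0]],
])

```text
t: 18.9
tcp_pos: [0.5206, 0.0866, -0.0108]
tool_rot: [-0.064, 0.71, 0.065, 0.698]
force: [-13.3, -6.3, 6.1]
finger_gap: -0.001
```

```bash
python3 -c "
from h import *
delta(wld(-94.5,0,-20),.182);look(win=(340,205,425,300),th=150)
s,T,p=tool();print(T.round(3).tolist())
for x in (76,78,80):print(x,'rim',proj('scene',wld(x,6,44.5)),proj('scene',wld(x,0,45.5)),'plate top edges',proj('scene',wld(80,-24,46)),proj('scene',wld(92,64,46)))
im=snapshot('scene');cv2.imwrite('pics/sc10.png',cv2.resize(im[215:305,350:450,::-1],None,fx=6,fy=6,interpolation=cv2.INTER_CUBIC))
"
```

```text
t 18.9 tcp [ 0.5206  0.0866 -0.0108] blk [-91.7   1.  -10.8] zyaw 0.183 turn about toolx 0.001 F [-13.3  -6.3   6.1]
delta now-axes mm [ 9.2 -1.1 -2.7] after turn [ 9.2 -1.1 -2.7]
blob 445 bottom [403 276] right [412 274] left [382 236] top [383 230]
[[-0.016, -0.182, 0.983], [-0.001, 0.983, 0.182], [-1.0, 0.002, -0.016]]
76 rim [[408.55427971 273.69587206]] [[406.14621592 273.9836102 ]] plate top edges [[396.96500336 277.48076048]] [[435.065794  272.5753725]]
78 rim [[408.9091273  274.32674485]] [[406.49943614 274.61585605]] plate top edges [[396.96500336 277.48076048]] [[435.065794  272.5753725]]
80 rim [[409.26460686 274.95879225]] [[406.85328801 275.24928183]] plate top edges [[396.96500336 277.48076048]] [[435.065794  272.5753725]]
```

View pics/sc10.png

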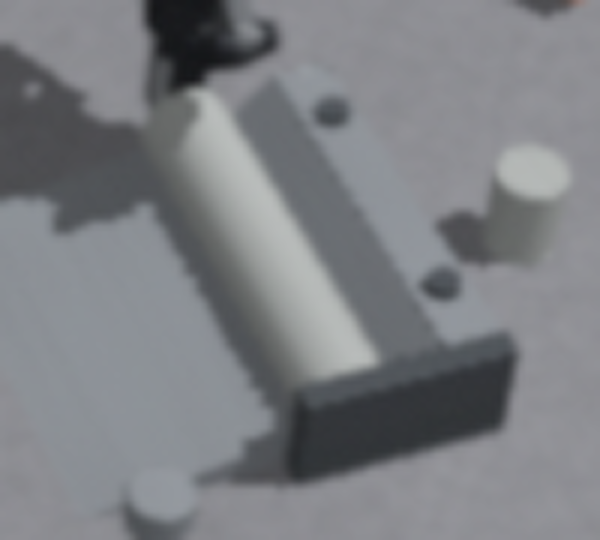

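The bar is against the stop plate (crop (340,380)) and the press reached ~15 N, well above the under-4 N slide force, with no motion at either finger height. Withdraw straight back, then rise.

Request:
arm_command([
  [[0,0,-3,0],[0,0,-5,0],[0,0,-10,0],[0,0,-15,0],[0,0,-15,0],[-20,0,0,0],[-40,0,0,0],[-45,0,0,0],[-40,0,0,0],[0,0,0,0]],
])

```text
t: 20.0
tcp_pos: [0.4868, 0.0782, 0.1403]
tool_rot: [-0.065, 0.699, 0.064, 0.709]
force: [1.0, -0.1, -0.5]
finger_gap: 0.0
```

Request:
arm_command([
  [[0,-30,0,0],[0,-40,0,0],[0,-40,0,0],[0,-40,0,0],[0,-40,0,0],[0,0,0,0],[0,0,0,0]],
])

```text
t: 20.7
tcp_pos: [0.5159, -0.1092, 0.1342]
tool_rot: [-0.063, 0.704, 0.064, 0.704]
force: [-0.7, 0.7, -0.2]
finger_gap: -0.004
```

```bash
python3 -c "
from h import *
delta(wld(-150,0,0),.182);look(win=(340,205,425,300),th=150)
a=snapshot('top')[150:290,200:380,::-1];b=snapshot('scene')[150:320,260:460,::-1]
b=cv2.resize(b,(360,300));a=cv2.resize(a,(360,280),interpolation=cv2.INTER_CUBIC)
cv2.imwrite('pics/end.png',np.vstack([a,b]))
im,r,n=bar(win=(240,160,310,260),th=140);w=plane('top',cv2.boxPoints(r),.0455);print(r,[blk(v) for v in w])
"
```

```text
t 20.7 tcp [ 0.5159 -0.1092  0.1342] blk [-131.8 -190.7  134.2] zyaw 0.18 turn about toolx -0.002 F [-0.7  0.7 -0.2]
delta now-axes mm [134.3 190.6 -18.6] after turn [134.3 190.6 -18.2]
blob 459 bottom [403 276] right [411 273] left [378 231] top [379 230]
((271.1868896484375, 214.5592041015625), (56.0861701965332, 7.5418901443481445), 79.28687286376953) [array([80.3, 16. , 45.5]), array([80.5, -4.9, 45.5]), array([-77.5,  -7.4,  45.5]), array([-77.6,  13. ,  45.5])]
```

View pics/end.png

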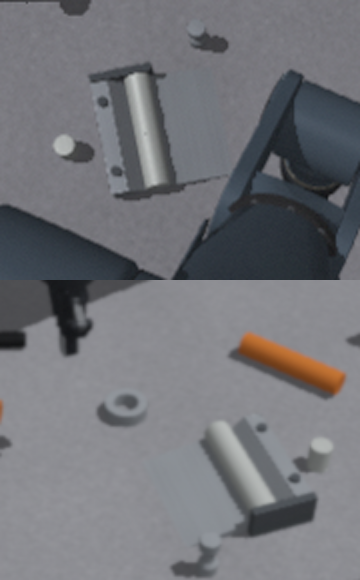

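Both views show the bar in the groove from flush near end to stop plate (measured x −77.6 to 80.4 mm), the gripper clear, and bystanders in place.

```bash
python3 -c "
from station import ticket
print(ticket.sign_off())"
```

```text
the job is handed in; nothing more can be done
None
```

The bar is in the groove of the V-block with its far end against the stop plate, and I handed the job in at about 21 s on the robot's clock. I rolled it up the ramp and over the crest with both open fingertips on its side. Then I pushed its near end along the groove with the fingers shut, without gripping or lifting it.

**Last checks:**
- **Seated:** in the top view the bar spans x ≈ −78 to 80 mm in the block's frame. Home is −80 to 80, so it agrees to about 2 mm, the accuracy of the calibration.
- **Home against the stop:** pressing reached about 15 N with no movement, against a slide force under 4 N. The result was the same at two finger heights, so the fingertip was not just resting on the block's end.
- **Clear and at rest:** the gripper stands clear with no contact force. The plug, ring gauge, specimen and the orange bar near the block look undisturbed. The blue bar, oil bottle, wrench and screwdriver were outside the last pictures; my path stayed away from them.

**What disagreed:**
- **Finger height:** the open fingertips were about 45 mm above the reported TCP, not the 13 mm stated. My first push therefore passed over the bar without touching it. I corrected the height from the pictures.
- **Measured points:** the ramp-foot corner came out 5 to 7 mm from the block position given by the other edges, so I did not use it. The bar lay about 36 mm short of the stop when it reached the groove, though I had first measured 26 mm.

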